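# Try the reel case hinges

### The arm

A 7-joint arm with a two-finger parallel gripper is mounted at the origin on the work surface. World frame = base frame: x ahead of the robot, y to its left, z up, the work surface at z = 0. Lengths are in mm, angles in rad, forces in N, time in s.
With the tool pointing down it reaches from about 400 to 875 mm from the base axis. Payload 4.4 kg.
Tool frame: the origin (TCP) lies at the very end of the fingers, on their centre line; the grasp point (between the pads) lies 19 mm behind it; z points along the fingers, y is the line along which they close (so a half turn about z gives the same grasp; the last joint's range is limited). The gripper opens to 85 mm and grips with 20 to 120 N. Pads are 22 mm wide; open, the fingers measure 114 mm over their backs; the gripper's body (76 mm by 85 mm) begins 54 mm behind the grasp point. The pads swing forward as they close: fully open they stand 13 mm farther back than shut.
Start: joints at [-1.238, 0.628, 0.038, 1.517, -0.027, 0.996, -0.02], TCP at [252.381, 599.017, 231.313] pointing down, gripper open.
Joint ranges: [-3.06, 3.06], [-0.37, 2.12], [-1.25, 1.32], [0.18, 2.47], [-1.1, 4.24], [0.23, 1.98], [-2.94, 2.94]. Speed limits (rad/s): [2.57, 2.57, 3.14, 3.14, 3.14, 3.14, 3.14].

### API

Orientations are given as [roll, pitch, yaw] about the fixed x, y, z axes, in that order (R = Rz(yaw) Ry(pitch) Rx(roll)).
In Python, from cell import read_state, get_image, camera_params, finish_job gives the robot as it stands.
- The arm moves only by the tool arm_command, never from a script. Its argument "deltas" is a list of rows, each an object of numbers: "dx", "dy", "dz": the shift along the world's x, y, z in m; "yaw": the turn about the world's z in degrees; "jaw": the opening, from 0 (shut) to 1 (fully open). A call has 1 to 20 rows; each row is the pose to reach, as a shift and turn from the pose commanded when the call began; what a row does not reach only later rows make up. A row lasts 1/10 s, in which the tool goes at most 50 mm and 8.59 degrees, less where a joint would pass 70% of its speed; a pose out of reach is approached as far as the arm can. A call with a gripper value outside its range is refused whole. The fingers move at their own pace and stop on an object; the grip force is fixed at half the most. Time passes only in rows, so rows that repeat a pose let the fingers close. It gives the time, the measured TCP pose, the force, the opening and the grip force at its end, in the units of the state.
- read_state(): the state, without advancing time (a new reading comes with each control period).
- get_image(name): name is "scene" or "top"; returns (picture, depth): 420x560x3 uint8, red, green, blue; 420x560 float32, mm along the optical axis (not along the pixel's ray), 0 where there is no reading.
- camera_params(name): a dict with "camera_matrix" (3x3 intrinsics, pixels), "extrinsics" (4x4, takes a point from camera to world coordinates). Camera axes: x right, y down, z forward; pixel columns grow to the right and rows downward; lengths in mm; the calibration is good to about 2 mm. A picture is of the moment at which its call begins. camera_params takes no time and is no camera call.
- finish_job(): hands the job in; it is judged then, once.
The state is a dict: "clock": time; "qpos": joint angles; "qd": joint speeds; "tau": joint torques, N m; "eef_pos": TCP position; "tool_rot": TCP orientation; "force": force on the tool from outside, world axes, zero at the start; "torque": the same for the moment, N m; "width": finger opening in mm; "gripper_force": force on a finger pad.
Only numpy, scipy, OpenCV 4.12 (cv2) and the standard library are available. Lean on these libraries where they do the work, as an engineer would, in place of code of your own. Each camera call takes 0.05 s, during which the arm holds its last target. There are 200 camera calls.

### The job

Test the friction hinges of the two black reel cases, first the one on the robot's left, then the one on its right: lift each lid by its handle until you feel it come up against its stop, do not force it further, and let go to see whether it holds. Leave the lid that holds standing open, and when the one with the worn hinge has sunk shut, lay the closed multitool flat on top of it, set down rather than dropped, to mark it for repair. Leave everything else on the shelf where it is.

Things in the scene. Friction and masses are not known exactly. Their poses are not given: they have to be found in the camera images.
- case_a: one of two alike black reel cases, fixed: a tray 140 mm deep (x) by 150 wide (y) by 52 high with a lid, lid top 66 mm above the shelf. Origin under the tray's centre; +x to the hinged far side, -x to the front. One case stands left (+y) and one right (-y) of the robot's centre line; which is which changes. One hinge is sound, one worn; looks do not tell
- lid_a: lid of case_a, a 144 x 154 x 14 mm slab with a handle, about 0.22 kg. Origin on the hinge axis, 70 mm behind the case's centre and 59 mm above the shelf, halfway through the lid's thickness; the lid runs from x = 0 to x = -144 mm. Behind the handle its top is flat and free
- angle_a (a joint): opening angle of lid_a, 0 shut, growing as its front edge rises. Raising a sound lid takes about 4 N at the handle, a worn one about 1 to 2 N; a let-go sound lid stays where it is, a worn one sinks shut in one to two seconds
- handle_a (a point): middle of lid_a's handle: a round bar 10 mm thick along the lid's y, 70 mm free between its posts, axis 38 mm above the lid's top, 134 mm in front of and 45 mm above the hinge axis; 104 mm above the shelf when shut. Pinch it from above across the case's x; the fingers can stay pointing down as the lid turns, the bar turns in them. Opening them to 30 mm frees it clear of the lid
- hinge_a (a point): middle of the hinge axis of lid_a (the axis runs along the case's y)
- stay_a: dark steel hinge drum, 45 mm across, 22 wide, at the -y end of case_a's hinge, fixed; origin at its centre. Inside, unseen, is the lid's springy stop: met between 0.5 and 1.0 rad, different for each lid and time; from there the force at the handle rises about 0.8 N per mm. More than about 15 N there beyond the force that raises the lid damages it
- case_b: one of two alike black reel cases, fixed: a tray 140 mm deep (x) by 150 wide (y) by 52 high with a lid, lid top 66 mm above the shelf. Origin under the tray's centre; +x to the hinged far side, -x to the front. One case stands left (+y) and one right (-y) of the robot's centre line; which is which changes. One hinge is sound, one worn; looks do not tell
- lid_b: lid of case_b, a 144 x 154 x 14 mm slab with a handle, about 0.22 kg. Origin on the hinge axis, 70 mm behind the case's centre and 59 mm above the shelf, halfway through the lid's thickness; the lid runs from x = 0 to x = -144 mm. Behind the handle its top is flat and free
- angle_b (a joint): opening angle of lid_b, 0 shut, growing as its front edge rises. Raising a sound lid takes about 4 N at the handle, a worn one about 1 to 2 N; a let-go sound lid stays where it is, a worn one sinks shut in one to two seconds
- handle_b (a point): middle of lid_b's handle: a round bar 10 mm thick along the lid's y, 70 mm free between its posts, axis 38 mm above the lid's top, 134 mm in front of and 45 mm above the hinge axis; 104 mm above the shelf when shut. Pinch it from above across the case's x; the fingers can stay pointing down as the lid turns, the bar turns in them. Opening them to 30 mm frees it clear of the lid
- hinge_b (a point): middle of the hinge axis of lid_b (the axis runs along the case's y)
- stay_b: dark steel hinge drum, 45 mm across, 22 wide, at the -y end of case_b's hinge, fixed; origin at its centre. Inside, unseen, is the lid's springy stop: met between 0.5 and 1.0 rad, different for each lid and time; from there the force at the handle rises about 0.8 N per mm. More than about 15 N there beyond the force that raises the lid damages it
- multitool: closed stainless steel multitool lying flat on the shelf, 100 mm long (its x), 34 mm wide (its y), 18 mm thick, 0.24 kg; origin under its centre
- jar: bystander: small clear glass jar of brass swivels with a metal cap, 48 mm across, 58 mm tall; origin at the centre of its underside
- spool: bystander: grey flanged line spool standing on its flange, 64 mm across, 38 mm tall; origin at the centre of its underside
- tin: bystander: plain round aluminium tin, 66 mm across, 45 mm tall; origin at the centre of its underside
- torch: bystander: dark steel pocket torch standing on end, 40 mm across, 108 mm tall; origin at the centre of its underside
- bottle: bystander: white plastic bottle, 52 mm across, 130 mm tall; origin at the centre of its underside
- bobber: bystander: cork float, upright cylinder 36 mm across, 40 mm tall; origin at the centre of its underside

How it is judged (in metres and radians):
On the way, in this order (a step that is already met when the one before it is completed fails the run):
1. the left case's lid is lifted until it rests against its stop (at least about 1 N at the handle beyond what raises it) (((world y of case_a above 0 m and (contact force between lid_a and stay_a above 7 N and value of joint angle_a above 0.4 rad)) or (world y of case_b above 0 m and (contact force between lid_b and stay_b above 7 N and value of joint angle_b above 0.4 rad)))), for 0.1 s.
2. the left lid is let go while up: neither fingers nor arm touch it, and it is still more than 0.35 rad open (((world y of case_a above 0 m and (contact force between each of the fingers, the arm and lid_a below 0.05 N and value of joint angle_a above 0.35 rad)) or (world y of case_b above 0 m and (contact force between each of the fingers, the arm and lid_b below 0.05 N and value of joint angle_b above 0.35 rad)))), for 0.04 s.
3. the right case's lid is lifted until it rests against its stop (((world y of case_a below 0 m and (contact force between lid_a and stay_a above 7 N and value of joint angle_a above 0.4 rad)) or (world y of case_b below 0 m and (contact force between lid_b and stay_b above 7 N and value of joint angle_b above 0.4 rad)))), for 0.1 s.
4. the right lid is let go while up (((world y of case_a below 0 m and (contact force between each of the fingers, the arm and lid_a below 0.05 N and value of joint angle_a above 0.35 rad)) or (world y of case_b below 0 m and (contact force between each of the fingers, the arm and lid_b below 0.05 N and value of joint angle_b above 0.35 rad)))), for 0.04 s.
At the end, for the whole second after the job is handed in: The sound lid stands open by itself at more than 0.4 rad and still; the worn lid is shut (below 0.04 rad) with the multitool lying on it, flat within 0.12 rad, its middle over the lid, at rest and released (value of joint angle_a above 0.4 rad and velocity of joint angle_a between -0.02 and 0.02 rad/s and value of joint angle_b below 0.04 rad and contact force between multitool and lid_b above 0.8 N and x of multitool in the frame of case_b between -0.06 and 0.075 m and y of multitool in the frame of case_b between -0.075 and 0.075 m and angle between multitool's own z axis and vertical below 0.12 rad and linear speed of multitool below 0.02 m/s); the robot touches nothing.
It fails at once if a lid is forced against its stop (over 115 N at the stop pin in the hinge drum, about 15 N at the handle beyond the force that raises the lid) (contact force between lid_a and stay_a above 115 N or contact force between lid_b and stay_b above 115 N).
It fails at once if the multitool is dropped: it moves faster than 0.7 m/s with no finger on it (contact force between the fingers and multitool below 0.05 N and linear speed of multitool above 0.7 m/s).
It fails at once if a bystander is shifted by more than 30 mm or tipped over (distance of any of jar, spool, tin, torch, bottle, bobber from where it was at the start of the episode above 0.03 m or angle between any of jar, spool, tin, torch, bottle, bobber's own z axis and vertical above 0.5 rad).
It also fails if it takes over 72 s, if anything falls off the work surface, if the arm or the gripper's body presses on something with over 40 N, if the wrist force passes 120 N, or if a joint passes its speed limit or range.

## Working session

There is one attempt and no reset: what is moved stays moved. The work goes in short steps, Python scripts to look and compute and a tool call to move; the robot and the scene stay as the last step left them, time stands still between calls to the robot, and variables do not carry over. Pictures are saved under pics/ and viewed, at most 10 in all, crops included, and the job is handed in when it is done.

Besides the shell and the picture viewer there is one more tool, called after "Emit:" by a JSON object that holds its "fn" and its "kwargs". arm_command: Moves the arm, as the interface text tells. Its arguments: {"type":"object","properties":{"deltas":{"type":"array"}},"required":["deltas"]}

```bash
ls; mkdir -p pics; python3 - <<'E'
from cell import *
import cv2,numpy as np
for n in("scene","top"):
    p,d=get_image(n); cv2.imwrite(f"pics/{n}0.png",p[:,:,::-1]); np.save(f"pics/{n}0.npy",d)
    c=camera_params(n); print(n,np.round(c["camera_matrix"],1).tolist(),np.round(c["extrinsics"],3).tolist())
print(read_state())
E
```

```text
pics
scene [[404.8, 0.0, 270.7], [0.0, 404.8, 208.4], [0.0, 0.0, 1.0]] [[0.826, 0.433, -0.36, 955.527], [0.563, -0.616, 0.551, -515.203], [0.017, -0.658, -0.753, 816.818], [0.0, 0.0, 0.0, 1.0]]
top [[528.6, 0.0, 281.3], [0.0, 528.6, 193.6], [0.0, 0.0, 1.0]] [[-0.022, -0.987, 0.157, 432.572], [-1.0, 0.022, -0.002, 2.275], [-0.001, -0.157, -0.988, 1307.528], [0.0, 0.0, 0.0, 1.0]]
{'clock': 0.1, 'qpos': array([-1.23781948,  0.62926786,  0.038443  ,  1.5182703 , -0.02703028,
        0.9962855 , -0.01999939]), 'qd': array([ 0.00113605, -0.00401604, -0.00099046, -0.00285424,  0.00095674,
       -0.00133943,  0.00086141]), 'tau': array([ 3.21502521e-03, -5.64536262e+01,  1.23057425e+00, -1.93975568e+01,
        1.13453748e-02,  5.42145339e-03, -4.73329919e-05]), 'eef_pos': array([252.1353908 , 598.49998268, 230.47104249]), 'tool_rot': array([-3.13987909e+00, -8.41966814e-06,  2.74280131e+00]), 'force': array([-0.05777229, -0.69341564, -1.25551498]), 'torque': array([ 0.00255937,  0.03219703, -0.06002565]), 'gripper_force': 0.0, 'width': 85.3606010444371}
```

View pics/top0.png

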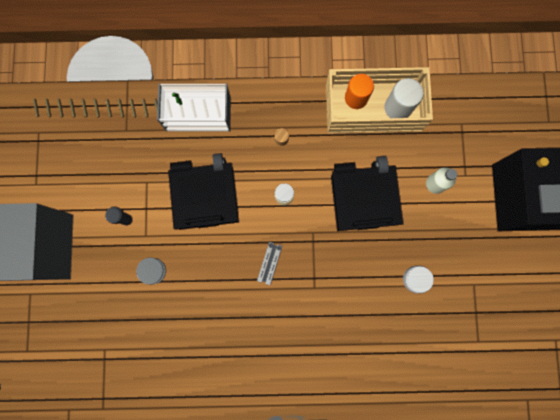

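View pics/scene0.png

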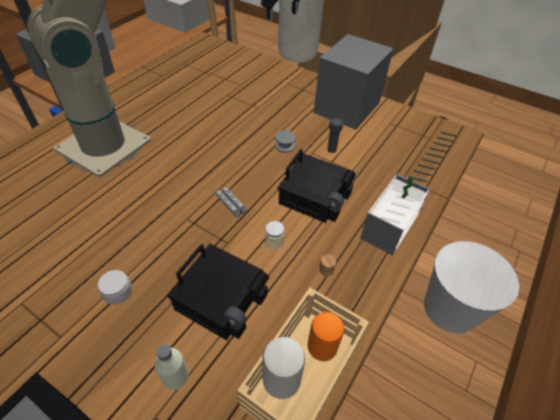

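The top view shows the left case at about (203,195), the right case at (367,197), the multitool at (269,263), and the jar between the cases at (284,194). The torch is at (117,216) and the bottle at (440,181). In both cases the handle is on the robot side and the hinge drum on the far side. Next I'll measure them.

```bash
cat > h.py <<'E'
import numpy as np,cv2
from cell import camera_params
def cloud(n,d):
    c=camera_params(n);K,E=c["camera_matrix"],np.array(c["extrinsics"])
    v,u=np.mgrid[:d.shape[0],:d.shape[1]]
    P=np.stack([(u-K[0][2])*d/K[0][0],(v-K[1][2])*d/K[1][1],d],-1)
    W=P@E[:3,:3].T+E[:3,3]; W[d<=0]=np.nan
    return W
def rect(P):
    (c,s,a)=cv2.minAreaRect(P[:,:2].astype(np.float32)); return np.round(c,1),np.round(s,1),round(a,1)
E
python3 - <<'E'
from h import *
for n in("top","scene"):
    W=cloud(n,np.load(f"pics/{n}0.npy")); x,y,z=np.moveaxis(W,-1,0)
    print(n,"shelf z",np.nanmedian(z[(x>350)&(x<450)&(abs(y)<300)]))
    m=((x>380)&(x<900)&(abs(y)<480)&(z>9)).astype(np.uint8)
    k,L,st,ce=cv2.connectedComponentsWithStats(m)
    for i in range(1,k):
        if st[i,4]<40: continue
        P=W[L==i]; zt=np.percentile(P[:,2],95)
        print(st[i,4],"px",np.round(ce[i]),"ztop",round(zt,1),rect(P[P[:,2]>zt-8]))
        if st[i,4]>1500:
            S=P[(P[:,2]>60)&(P[:,2]<72)]; print("   lid",len(S),rect(S))
            S=P[(P[:,2]>88)&(P[:,2]<115)]
            if len(S):print("   handle",len(S),rect(S),S.min(0).round(),S.max(0).round(),S.mean(0).round(1))
E
```

```text
top shelf z 0.570199301386765
781 px [359.  91.] ztop 142.9 (array([ 869.3, -191.6]), array([54.8, 55.9]), 61.9)
2975 px [390. 110.] ztop 171.5 (array([ 837.6, -290.8]), array([65.9, 66.9]), 18.9)
   lid 265 (array([ 844.8, -241.2]), array([105.2, 238.8]), 0.4)
   handle 765 (array([ 845.9, -242.5]), array([242.4, 106.2]), 89.8) [ 793. -364.   88.] [ 899. -122.  115.] [ 816.5 -252.2   98.8]
3302 px [194. 106.] ztop 99.7 (array([851.1, 207.1]), array([165.6,  92. ]), 88.3)
   lid 49 (array([817.2, 188.8]), array([ 78.4, 186.2]), 27.6)
   handle 957 (array([851.1, 207.1]), array([165.6,  92. ]), 88.3) [803. 124.  88.] [898. 290. 114.] [851.5 205.7  93.2]
60 px [ 96. 108.] ztop 57.1 (array([856.2, 451.4]), array([45.8,  8.4]), 13.3)
58 px [109. 108.] ztop 56.8 (array([855.8, 421.7]), array([45.7,  7.9]), 12.4)
60 px [121. 107.] ztop 57.2 (array([855.7, 391.1]), array([45.3,  7.8]), 11.6)
59 px [133. 107.] ztop 57.5 (array([854.3, 360.9]), array([46. ,  7.8]), 13.0)
60 px [145. 108.] ztop 57.5 (array([854.1, 331.9]), array([46.3,  9. ]), 14.5)
199 px [281. 136.] ztop 44.1 (array([780.6, 
[... 2293 characters left out ...]
30.7, -203. ]), array([171.4, 155. ]), 4.3)
   handle 226 (array([ 556.3, -209.4]), array([11. , 89.5]), 4.7) [ 549. -254.   88.] [ 565. -165.  113.] [ 557.9 -211.3  106. ]
266 px [327. 264.] ztop 42.9 (array([781.2,  -4. ]), array([33.5, 34.4]), 57.8)
866 px [114. 286.] ztop 47.4 (array([ 422.9, -322.6]), array([58.8, 60.2]), 87.6)
5937 px [296. 351.] ztop 170.9 (array([ 841. , -291.4]), array([66.3, 65.8]), 77.9)
   lid 493 (array([ 848.1, -240.6]), array([240.7, 101.8]), 89.1)
   handle 1357 (array([ 847.4, -239.9]), array([104.9, 241. ]), 0.0) [ 795. -360.   88.] [ 900. -119.  115.] [ 834.9 -245.7   99.2]
1102 px [170. 367.] ztop 130.7 (array([ 659. , -386.9]), array([23.9, 23.2]), 63.8)
```

Emit:
{"fn": "arm_command", "kwargs": {"deltas": [{"dx": 0.317,"dy": -0.419,"dz": 0,"yaw": -61.3,"jaw": 0.6},{"dx": 0.317,"dy": -0.419,"dz": 0,"yaw": -61.3,"jaw": 0.6},{"dx": 0.317,"dy": -0.419,"dz": 0,"yaw": -61.3,"jaw": 0.6},{"dx": 0.317,"dy": -0.419,"dz": 0,"yaw": -61.3,"jaw": 0.6},{"dx": 0.317,"dy": -0.419,"dz": 0,"yaw": -61.3,"jaw": 0.6},{"dx": 0.317,"dy": -0.419,"dz": 0,"yaw": -61.3,"jaw": 0.6},{"dx": 0.317,"dy": -0.419,"dz": 0,"yaw": -61.3,"jaw": 0.6},{"dx": 0.317,"dy": -0.419,"dz": 0,"yaw": -61.3,"jaw": 0.6},{"dx": 0.317,"dy": -0.419,"dz": 0,"yaw": -61.3,"jaw": 0.6},{"dx": 0.317,"dy": -0.419,"dz": 0,"yaw": -61.3,"jaw": 0.6},{"dx": 0.317,"dy": -0.419,"dz": 0,"yaw": -61.3,"jaw": 0.6},{"dx": 0.317,"dy": -0.419,"dz": 0,"yaw": -61.3,"jaw": 0.6},{"dx": 0.317,"dy": -0.419,"dz": -0.05,"yaw": -61.3,"jaw": 0.6},{"dx": 0.317,"dy": -0.419,"dz": -0.08,"yaw": -61.3,"jaw": 0.6},{"dx": 0.317,"dy": -0.419,"dz": -0.08,"yaw": -61.3,"jaw": 0.6},{"dx": 0.317,"dy": -0.419,"dz": -0.08,"yaw": -61.3,"jaw": 0.6}]}}

```text
clock: 1.7
eef_pos: [569.1, 180.8, 151.4]
tool_rot: [-3.141, -0.0, 1.674]
force: [0.0, 0.3, 0.3]
width: 51.1
gripper_force: 0.0
```

Emit:
{"fn": "arm_command", "kwargs": {"deltas": [{"dz": -0.03,"jaw": 0.6},{"dz": -0.055,"jaw": 0.6},{"dz": -0.066,"jaw": 0.6},{"dz": -0.066,"jaw": 0.6},{"dz": -0.066,"jaw": 0},{"dz": -0.066,"jaw": 0},{"dz": -0.066,"jaw": 0},{"dz": -0.066,"jaw": 0},{"dz": -0.066,"jaw": 0},{"dz": -0.066,"jaw": 0},{"dz": -0.066,"jaw": 0}]}}

```text
invalid input at $.deltas[0]: expected keys dx, dy, dz, yaw, jaw
```

```bash
cat > arc.py <<'E'
import sys,numpy as np
# arc deltas (m) from shut pose for case yaw (deg), list of angles
yaw=np.radians(float(sys.argv[1])); r=np.hypot(134,45); a=np.arctan2(45,134)
for t in np.array(sys.argv[2:],float):
    b=r*(np.cos(a)-np.cos(a+t)); print(t,np.round([b*np.cos(yaw),b*np.sin(yaw),r*(np.sin(a+t)-np.sin(a))],1), "tangent",np.round([np.sin(a+t),np.cos(a+t)],2))
E
python3 arc.py 5.8 .05 .1 .15 .2 .25 .3 .35 .4 .45 .5 .55 .6 .65 .7 .75 .8 .85 .9 .95 1 1.05 1.1
```

```text
0.05 [2.4 0.2 6.6] tangent [0.37 0.93]
0.1 [ 5.1  0.5 13.2] tangent [0.41 0.91]
0.15 [ 8.2  0.8 19.5] tangent [0.46 0.89]
0.2 [11.6  1.2 25.7] tangent [0.5  0.87]
0.25 [15.2  1.5 31.8] tangent [0.54 0.84]
0.3 [19.2  1.9 37.6] tangent [0.58 0.81]
0.35 [23.4  2.4 43.2] tangent [0.62 0.78]
0.4 [28.   2.8 48.6] tangent [0.66 0.75]
0.45 [32.7  3.3 53.8] tangent [0.7  0.72]
0.5 [37.8  3.8 58.7] tangent [0.73 0.68]
0.55 [43.1  4.4 63.4] tangent [0.77 0.64]
0.6 [48.6  4.9 67.8] tangent [0.8 0.6]
0.65 [54.3  5.5 71.9] tangent [0.83 0.56]
0.7 [60.2  6.1 75.7] tangent [0.85 0.52]
0.75 [66.3  6.7 79.3] tangent [0.88 0.48]
0.8 [72.5  7.4 82.5] tangent [0.9  0.43]
0.85 [79.   8.  85.4] tangent [0.92 0.39]
0.9 [85.5  8.7 87.9] tangent [0.94 0.34]
0.95 [92.2  9.4 90.2] tangent [0.96 0.29]
1.0 [99.  10.1 92.1] tangent [0.97 0.24]
1.05 [105.8  10.7  93.6] tangent [0.98 0.2 ]
1.1 [112.7  11.5  94.8] tangent [0.99 0.15]
```

Emit:
{"fn": "arm_command", "kwargs": {"deltas": [{"dx": 0,"dy": 0,"yaw": 0,"dz": -0.03,"jaw": 0.6},{"dx": 0,"dy": 0,"yaw": 0,"dz": -0.055,"jaw": 0.6},{"dx": 0,"dy": 0,"yaw": 0,"dz": -0.066,"jaw": 0.6},{"dx": 0,"dy": 0,"yaw": 0,"dz": -0.066,"jaw": 0.6},{"dx": 0,"dy": 0,"yaw": 0,"dz": -0.066,"jaw": 0},{"dx": 0,"dy": 0,"yaw": 0,"dz": -0.066,"jaw": 0},{"dx": 0,"dy": 0,"yaw": 0,"dz": -0.066,"jaw": 0},{"dx": 0,"dy": 0,"yaw": 0,"dz": -0.066,"jaw": 0},{"dx": 0,"dy": 0,"yaw": 0,"dz": -0.066,"jaw": 0},{"dx": 0,"dy": 0,"yaw": 0,"dz": -0.066,"jaw": 0},{"dx": 0,"dy": 0,"yaw": 0,"dz": -0.066,"jaw": 0}]}}

```text
clock: 2.8
eef_pos: [569.3, 180.2, 86.8]
tool_rot: [3.141, -0.001, 1.673]
force: [-2.3, 0.5, 6.1]
width: 7.8
gripper_force: 58.6
```

Emit:
{"fn": "arm_command", "kwargs": {"deltas": [{"dx": 0.0024,"dy": 0.0002,"dz": 0.0066,"yaw": 0,"jaw": 0},{"dx": 0.0051,"dy": 0.0005,"dz": 0.0132,"yaw": 0,"jaw": 0},{"dx": 0.0082,"dy": 0.0008,"dz": 0.0195,"yaw": 0,"jaw": 0},{"dx": 0.0116,"dy": 0.0012,"dz": 0.0257,"yaw": 0,"jaw": 0},{"dx": 0.0152,"dy": 0.0015,"dz": 0.0318,"yaw": 0,"jaw": 0},{"dx": 0.0192,"dy": 0.0019,"dz": 0.0376,"yaw": 0,"jaw": 0},{"dx": 0.0234,"dy": 0.0024,"dz": 0.0432,"yaw": 0,"jaw": 0},{"dx": 0.028,"dy": 0.0028,"dz": 0.0486,"yaw": 0,"jaw": 0},{"dx": 0.028,"dy": 0.0028,"dz": 0.0486,"yaw": 0,"jaw": 0},{"dx": 0.028,"dy": 0.0028,"dz": 0.0486,"yaw": 0,"jaw": 0}]}}

```text
clock: 3.8
eef_pos: [595.6, 182.9, 135.1]
tool_rot: [-3.138, -0.001, 1.673]
force: [-8.8, -1.5, 6.0]
width: 7.7
gripper_force: 59.1
```

Emit:
{"fn": "arm_command", "kwargs": {"deltas": [{"dx": 0.0003,"dy": 0.0002,"dz": 0.004,"yaw": 0,"jaw": 0},{"dx": 0.0027,"dy": 0.0005,"dz": 0.0067,"yaw": 0,"jaw": 0},{"dx": 0.0052,"dy": 0.0008,"dz": 0.0092,"yaw": 0,"jaw": 0},{"dx": 0.0078,"dy": 0.001,"dz": 0.0116,"yaw": 0,"jaw": 0}]}}

```text
clock: 4.2
eef_pos: [605.0, 183.9, 145.8]
tool_rot: [-3.141, -0.0, 1.673]
force: [-3.7, 0.9, -4.3]
width: 8.0
gripper_force: 58.5
```

Emit:
{"fn": "arm_command", "kwargs": {"deltas": [{"dx": 0.0026,"dy": 0.0003,"dz": 0.0024,"yaw": 0,"jaw": 0},{"dx": 0.0053,"dy": 0.0006,"dz": 0.0047,"yaw": 0,"jaw": 0},{"dx": 0.0053,"dy": 0.0006,"dz": 0.0047,"yaw": 0,"jaw": 0}]}}

```text
clock: 4.5
eef_pos: [610.1, 184.4, 150.5]
tool_rot: [-3.14, -0.0, 1.673]
force: [-5.1, 0.3, -0.5]
width: 7.8
gripper_force: 58.8
```

Emit:
{"fn": "arm_command", "kwargs": {"deltas": [{"dx": 0.0027,"dy": 0.0003,"dz": 0.0022,"yaw": 0,"jaw": 0},{"dx": 0.0055,"dy": 0.0005,"dz": 0.0044,"yaw": 0,"jaw": 0},{"dx": 0.0055,"dy": 0.0005,"dz": 0.0044,"yaw": 0,"jaw": 0}]}}

```text
clock: 4.8
eef_pos: [615.7, 185.0, 155.5]
tool_rot: [-3.14, -0.0, 1.673]
force: [-6.7, -0.0, 3.1]
width: 7.7
gripper_force: 58.7
```

Emit:
{"fn": "arm_command", "kwargs": {"deltas": [{"dx": 0.0024,"dy": 0.0003,"dz": 0.0026,"yaw": 0,"jaw": 0},{"dx": 0.0049,"dy": 0.0006,"dz": 0.0051,"yaw": 0,"jaw": 0},{"dx": 0.0049,"dy": 0.0006,"dz": 0.0051,"yaw": 0,"jaw": 0}]}}

```text
clock: 5.1
eef_pos: [621.5, 185.5, 160.0]
tool_rot: [3.141, -0.0, 1.673]
force: [-3.8, 1.0, -3.8]
width: 7.9
gripper_force: 58.8
```

Emit:
{"fn": "arm_command", "kwargs": {"deltas": [{"dx": 0.003,"dy": 0.0003,"dz": 0.0019,"yaw": 0,"jaw": 0},{"dx": 0.0059,"dy": 0.0006,"dz": 0.0038,"yaw": 0,"jaw": 0},{"dx": 0.0059,"dy": 0.0006,"dz": 0.0038,"yaw": 0,"jaw": 0}]}}

```text
clock: 5.4
eef_pos: [627.5, 186.2, 164.4]
tool_rot: [3.14, -0.0, 1.673]
force: [-5.2, 0.3, 2.2]
width: 7.6
gripper_force: 58.8
```

Emit:
{"fn": "arm_command", "kwargs": {"deltas": [{"dx": 0.0029,"dy": 0.0003,"dz": 0.0022,"yaw": 0,"jaw": 0},{"dx": 0.0057,"dy": 0.0006,"dz": 0.0044,"yaw": 0,"jaw": 0},{"dx": 0.0057,"dy": 0.0006,"dz": 0.0044,"yaw": 0,"jaw": 0}]}}

```text
clock: 5.7
eef_pos: [633.1, 186.7, 167.8]
tool_rot: [3.141, 0.0, 1.673]
force: [-2.2, 0.8, -4.2]
width: 7.7
gripper_force: 58.6
```

Emit:
{"fn": "arm_command", "kwargs": {"deltas": [{"dx": 0.0031,"dy": 0.0003,"dz": 0.0015,"yaw": 0,"jaw": 0},{"dx": 0.0062,"dy": 0.0006,"dz": 0.003,"yaw": 0,"jaw": 0},{"dx": 0.0062,"dy": 0.0006,"dz": 0.003,"yaw": 0,"jaw": 0}]}}

```text
clock: 6.0
eef_pos: [639.7, 187.4, 171.8]
tool_rot: [3.14, -0.0, 1.673]
force: [-3.9, -0.3, -0.4]
width: 7.6
gripper_force: 58.8
```

Emit:
{"fn": "arm_command", "kwargs": {"deltas": [{"dx": 0.0032,"dy": 0.0003,"dz": 0.0016,"yaw": 0,"jaw": 0},{"dx": 0.0064,"dy": 0.0006,"dz": 0.0031,"yaw": 0,"jaw": 0},{"dx": 0.0064,"dy": 0.0006,"dz": 0.0031,"yaw": 0,"jaw": 0}]}}

```text
clock: 6.3
eef_pos: [645.0, 188.0, 174.3]
tool_rot: [-3.141, -0.0, 1.673]
force: [-4.4, 0.5, -0.9]
width: 7.4
gripper_force: 58.9
```

Emit:
{"fn": "arm_command", "kwargs": {"deltas": [{"dx": 0.0033,"dy": 0.0003,"dz": 0.0013,"yaw": 0,"jaw": 0},{"dx": 0.0065,"dy": 0.0006,"dz": 0.0026,"yaw": 0,"jaw": 0},{"dx": 0.0065,"dy": 0.0006,"dz": 0.0026,"yaw": 0,"jaw": 0}]}}

```text
clock: 6.6
eef_pos: [652.0, 188.7, 177.7]
tool_rot: [3.141, -0.001, 1.673]
force: [-5.3, -0.5, 3.0]
width: 8.0
gripper_force: 58.8
```

Emit:
{"fn": "arm_command", "kwargs": {"deltas": [{"dx": 0.0033,"dy": 0.0003,"dz": 0.0015,"yaw": 0,"jaw": 0},{"dx": 0.0065,"dy": 0.0007,"dz": 0.0031,"yaw": 0,"jaw": 0},{"dx": 0.0065,"dy": 0.0007,"dz": 0.0031,"yaw": 0,"jaw": 0}]}}

```text
clock: 6.9
eef_pos: [656.2, 189.1, 179.3]
tool_rot: [-3.137, -0.0, 1.673]
force: [-8.2, -0.4, -1.4]
width: 7.8
gripper_force: 58.7
```

Emit:
{"fn": "arm_command", "kwargs": {"deltas": [{"dx": 0.0015,"dy": 0.0001,"dz": 0.0004,"yaw": 0,"jaw": 0},{"dx": 0.0015,"dy": 0.0001,"dz": 0.0004,"yaw": 0,"jaw": 0},{"dx": 0.0015,"dy": 0.0001,"dz": 0.0004,"yaw": 0,"jaw": 0}]}}

```text
clock: 7.2
eef_pos: [656.6, 189.1, 179.4]
tool_rot: [-3.135, -0.0, 1.673]
force: [-9.8, -0.3, -1.2]
width: 7.8
gripper_force: 58.8
```

Emit:
{"fn": "arm_command", "kwargs": {"deltas": [{"dx": -0.002,"dy": 0,"dz": 0,"yaw": 0,"jaw": 0},{"dx": -0.002,"dy": 0,"dz": 0,"yaw": 0,"jaw": 0.36},{"dx": -0.002,"dy": 0,"dz": 0,"yaw": 0,"jaw": 0.36},{"dx": -0.002,"dy": 0,"dz": 0,"yaw": 0,"jaw": 0.36},{"dx": -0.002,"dy": 0,"dz": 0,"yaw": 0,"jaw": 0.36},{"dx": -0.002,"dy": 0,"dz": 0,"yaw": 0,"jaw": 0.36}]}}

```text
clock: 7.8
eef_pos: [658.2, 189.3, 180.5]
tool_rot: [3.14, -0.0, 1.673]
force: [-0.3, 0.0, 0.1]
width: 31.1
gripper_force: 0.0
```

```bash
python3 - <<'E'
from cell import *
import cv2
p,d=get_image("scene"); cv2.imwrite("pics/s1.png",p[:,:,::-1])
E
```

```text
(no output)
```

View pics/s1.png

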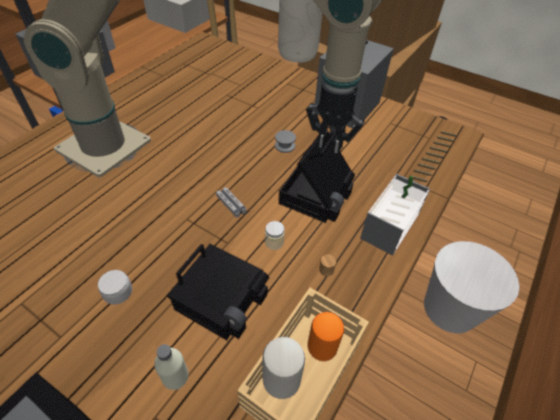

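The picture shows the left lid standing open at about (325,175), with the fingers loose around its handle and no force on the tool. I'll move clear and over to the right handle.

Emit:
{"fn": "arm_command", "kwargs": {"deltas": [{"dx": 0,"dy": 0,"dz": 0.04,"yaw": 0,"jaw": 0.36},{"dx": 0,"dy": 0,"dz": 0.07,"yaw": 0,"jaw": 0.36},{"dx": 0,"dy": 0,"dz": 0.07,"yaw": 0,"jaw": 0.6},{"dx": -0.102,"dy": -0.399,"dz": 0.07,"yaw": -1.4,"jaw": 0.6},{"dx": -0.102,"dy": -0.399,"dz": 0.07,"yaw": -1.4,"jaw": 0.6},{"dx": -0.102,"dy": -0.399,"dz": 0.07,"yaw": -1.4,"jaw": 0.6},{"dx": -0.102,"dy": -0.399,"dz": 0.07,"yaw": -1.4,"jaw": 0.6},{"dx": -0.102,"dy": -0.399,"dz": 0.07,"yaw": -1.4,"jaw": 0.6},{"dx": -0.102,"dy": -0.399,"dz": 0.07,"yaw": -1.4,"jaw": 0.6},{"dx": -0.102,"dy": -0.399,"dz": 0.07,"yaw": -1.4,"jaw": 0.6},{"dx": -0.102,"dy": -0.399,"dz": 0.07,"yaw": -1.4,"jaw": 0.6},{"dx": -0.102,"dy": -0.399,"dz": 0.07,"yaw": -1.4,"jaw": 0.6},{"dx": -0.102,"dy": -0.399,"dz": 0.07,"yaw": -1.4,"jaw": 0.6},{"dx": -0.102,"dy": -0.399,"dz": 0.03,"yaw": -1.4,"jaw": 0.6},{"dx": -0.102,"dy": -0.399,"dz": -0.01,"yaw": -1.4,"jaw": 0.6},{"dx": -0.102,"dy": -0.399,"dz": -0.03,"yaw": -1.4,"jaw": 0.6},{"dx": -0.102,"dy": -0.399,"dz": -0.03,"yaw": -1.4,"jaw": 0.6},{"dx": -0.102,"dy": -0.399,"dz": -0.03,"yaw": -1.4,"jaw": 0.6}]}}

```text
clock: 9.65
eef_pos: [556.5, -208.0, 150.2]
tool_rot: [3.141, -0.001, 1.651]
force: [0.5, -0.1, 1.1]
width: 51.0
gripper_force: 0.0
```

```bash
python3 - <<'E'
from cell import *
from h import *
for n in("top","scene"):
    p,d=get_image(n); cv2.imwrite(f"pics/{n}2.png",p[:,:,::-1]); W=cloud(n,d).reshape(-1,3)
    S=W[(abs(W[:,0]-640)<90)&(abs(W[:,1]-188)<65)&(W[:,2]>68)]; print(n,len(S),S.max(0).round(),np.percentile(S[:,2],[10,50,90]))
E
python3 arc.py 4.4 .05 .1 .15 .2 .25 .3 .35 .4 .45 .5|cut -c1-40; sed -i s/x/x/ h.py
```

```text
top 2052 [730. 253. 201.] [ 79.09948216 148.48682296 189.53514356]
scene 1978 [730. 253. 198.] [ 78.52770811 126.22895441 175.40818155]
0.05 [2.4 0.2 6.6] tangent [0.37 0.93]
0.1 [ 5.1  0.4 13.2] tangent [0.41 0.91]
0.15 [ 8.2  0.6 19.5] tangent [0.46 0.89
0.2 [11.6  0.9 25.7] tangent [0.5  0.87]
0.25 [15.3  1.2 31.8] tangent [0.54 0.84
0.3 [19.2  1.5 37.6] tangent [0.58 0.81]
0.35 [23.5  1.8 43.2] tangent [0.62 0.78
0.4 [28.   2.2 48.6] tangent [0.66 0.75]
0.45 [32.8  2.5 53.8] tangent [0.7  0.72
0.5 [37.9  2.9 58.7] tangent [0.73 0.68]
```

The left lid holds, so it is the sound one. Now I'll grip the right handle.

Emit:
{"fn": "arm_command", "kwargs": {"deltas": [{"dx": 0,"dy": -0.001,"yaw": 0,"dz": -0.03,"jaw": 0.6},{"dx": -0.0005,"dy": -0.001,"yaw": 0,"dz": -0.055,"jaw": 0.6},{"dx": -0.0005,"dy": -0.001,"yaw": 0,"dz": -0.064,"jaw": 0.6},{"dx": -0.0005,"dy": -0.001,"yaw": 0,"dz": -0.064,"jaw": 0},{"dx": -0.0005,"dy": -0.001,"yaw": 0,"dz": -0.064,"jaw": 0},{"dx": -0.0005,"dy": -0.001,"yaw": 0,"dz": -0.064,"jaw": 0},{"dx": -0.0005,"dy": -0.001,"yaw": 0,"dz": -0.064,"jaw": 0},{"dx": -0.0005,"dy": -0.001,"yaw": 0,"dz": -0.064,"jaw": 0},{"dx": -0.0005,"dy": -0.001,"yaw": 0,"dz": -0.064,"jaw": 0},{"dx": -0.0005,"dy": -0.001,"yaw": 0,"dz": -0.064,"jaw": 0}]}}

```text
clock: 10.75
eef_pos: [556.0, -211.2, 87.8]
tool_rot: [3.139, 0.001, 1.648]
force: [-0.8, 0.3, 5.5]
width: 8.2
gripper_force: 58.7
```

Emit:
{"fn": "arm_command", "kwargs": {"deltas": [{"dx": 0.0022,"dy": 0.0002,"dz": 0.0068,"yaw": 0,"jaw": 0},{"dx": 0.0047,"dy": 0.0004,"dz": 0.0136,"yaw": 0,"jaw": 0},{"dx": 0.0076,"dy": 0.0006,"dz": 0.0201,"yaw": 0,"jaw": 0},{"dx": 0.0108,"dy": 0.0009,"dz": 0.0265,"yaw": 0,"jaw": 0},{"dx": 0.0142,"dy": 0.0012,"dz": 0.0327,"yaw": 0,"jaw": 0},{"dx": 0.018,"dy": 0.0015,"dz": 0.0387,"yaw": 0,"jaw": 0},{"dx": 0.022,"dy": 0.0018,"dz": 0.0445,"yaw": 0,"jaw": 0},{"dx": 0.0265,"dy": 0.0022,"dz": 0.0498,"yaw": 0,"jaw": 0},{"dx": 0.0265,"dy": 0.0022,"dz": 0.0498,"yaw": 0,"jaw": 0}]}}

```text
clock: 11.65
eef_pos: [582.8, -209.0, 136.9]
tool_rot: [3.14, 0.001, 1.649]
force: [3.5, -2.5, -4.0]
width: 7.9
gripper_force: 58.6
```

Emit:
{"fn": "arm_command", "kwargs": {"deltas": [{"dx": 0.003,"dy": 0.0002,"dz": 0.0023,"yaw": 0,"jaw": 0},{"dx": 0.0055,"dy": 0.0004,"dz": 0.0046,"yaw": 0,"jaw": 0},{"dx": 0.0081,"dy": 0.0006,"dz": 0.0071,"yaw": 0,"jaw": 0},{"dx": 0.0106,"dy": 0.0007,"dz": 0.0095,"yaw": 0,"jaw": 0},{"dx": 0.0106,"dy": 0.0007,"dz": 0.0095,"yaw": 0,"jaw": 0}]}}

```text
clock: 12.15
eef_pos: [590.8, -208.3, 145.6]
tool_rot: [-3.139, -0.0, 1.648]
force: [-3.0, -4.2, -1.0]
width: 7.6
gripper_force: 59.2
```

Emit:
{"fn": "arm_command", "kwargs": {"deltas": [{"dx": 0.0016,"dy": -0.0003,"dz": 0.0014,"yaw": 0,"jaw": 0},{"dx": 0.0032,"dy": -0.0005,"dz": 0.0028,"yaw": 0,"jaw": 0},{"dx": 0.0032,"dy": -0.0005,"dz": 0.0028,"yaw": 0,"jaw": 0}]}}

```text
clock: 12.45
eef_pos: [593.8, -208.2, 148.7]
tool_rot: [-3.138, -0.001, 1.648]
force: [-5.2, -2.8, 4.2]
width: 7.8
gripper_force: 59.0
```

Emit:
{"fn": "arm_command", "kwargs": {"deltas": [{"dx": 0.0023,"dy": 0.0,"dz": 0.0027,"yaw": 0,"jaw": 0},{"dx": 0.0046,"dy": 0,"dz": 0.0054,"yaw": 0,"jaw": 0},{"dx": 0.0046,"dy": 0,"dz": 0.0054,"yaw": 0,"jaw": 0}]}}

```text
clock: 12.75
eef_pos: [599.8, -207.7, 154.1]
tool_rot: [-3.141, -0.001, 1.649]
force: [-4.6, -1.8, 2.1]
width: 7.5
gripper_force: 59.0
```

Emit:
{"fn": "arm_command", "kwargs": {"deltas": [{"dx": 0.0026,"dy": 0.0001,"dz": 0.0024,"yaw": 0,"jaw": 0},{"dx": 0.0052,"dy": 0.0002,"dz": 0.0048,"yaw": 0,"jaw": 0},{"dx": 0.0052,"dy": 0.0002,"dz": 0.0048,"yaw": 0,"jaw": 0}]}}

```text
clock: 13.05
eef_pos: [605.8, -207.3, 159.2]
tool_rot: [3.141, -0.001, 1.649]
force: [-5.4, -0.0, 3.9]
width: 7.7
gripper_force: 58.8
```

Emit:
{"fn": "arm_command", "kwargs": {"deltas": [{"dx": 0.0026,"dy": 0.0002,"dz": 0.0024,"yaw": 0,"jaw": 0},{"dx": 0.0053,"dy": 0.0003,"dz": 0.0048,"yaw": 0,"jaw": 0},{"dx": 0.0053,"dy": 0.0003,"dz": 0.0048,"yaw": 0,"jaw": 0}]}}

```text
clock: 13.35
eef_pos: [611.5, -206.9, 163.3]
tool_rot: [3.14, -0.001, 1.649]
force: [-1.7, 1.3, -0.9]
width: 7.4
gripper_force: 58.6
```

Emit:
{"fn": "arm_command", "kwargs": {"deltas": [{"dx": 0.003,"dy": 0.0003,"dz": 0.0019,"yaw": 0,"jaw": 0},{"dx": 0.006,"dy": 0.0006,"dz": 0.0038,"yaw": 0,"jaw": 0},{"dx": 0.006,"dy": 0.0006,"dz": 0.0038,"yaw": 0,"jaw": 0}]}}

```text
clock: 13.65
eef_pos: [617.8, -206.5, 167.7]
tool_rot: [3.14, -0.0, 1.649]
force: [-2.5, 1.4, 1.3]
width: 7.6
gripper_force: 58.6
```

Emit:
{"fn": "arm_command", "kwargs": {"deltas": [{"dx": 0.003,"dy": 0.0003,"dz": 0.0018,"yaw": 0,"jaw": 0},{"dx": 0.0061,"dy": 0.0006,"dz": 0.0036,"yaw": 0,"jaw": 0},{"dx": 0.0061,"dy": 0.0006,"dz": 0.0036,"yaw": 0,"jaw": 0}]}}

```text
clock: 13.95
eef_pos: [623.1, -206.1, 170.7]
tool_rot: [3.141, -0.0, 1.649]
force: [-2.0, 1.9, -0.8]
width: 7.3
gripper_force: 58.8
```

Emit:
{"fn": "arm_command", "kwargs": {"deltas": [{"dx": 0.0032,"dy": 0.0003,"dz": 0.0015,"yaw": 0,"jaw": 0},{"dx": 0.0064,"dy": 0.0006,"dz": 0.003,"yaw": 0,"jaw": 0},{"dx": 0.0064,"dy": 0.0006,"dz": 0.003,"yaw": 0,"jaw": 0}]}}

```text
clock: 14.25
eef_pos: [627.6, -205.7, 173.4]
tool_rot: [-3.138, -0.001, 1.648]
force: [-6.2, 2.2, 0.9]
width: 7.6
gripper_force: 58.6
```

Emit:
{"fn": "arm_command", "kwargs": {"deltas": [{"dx": 0.0018,"dy": 0.0,"dz": 0.0008,"yaw": 0,"jaw": 0},{"dx": 0.0018,"dy": 0,"dz": 0.0008,"yaw": 0,"jaw": 0},{"dx": 0.0018,"dy": 0,"dz": 0.0008,"yaw": 0,"jaw": 0}]}}

```text
clock: 14.55
eef_pos: [628.7, -205.7, 174.0]
tool_rot: [-3.137, -0.002, 1.648]
force: [-7.2, 2.7, -0.6]
width: 7.8
gripper_force: 58.7
```

Emit:
{"fn": "arm_command", "kwargs": {"deltas": [{"dx": -0.002,"dy": 0,"dz": 0,"yaw": 0,"jaw": 0.36},{"dx": -0.003,"dy": 0,"dz": 0,"yaw": 0,"jaw": 0.36},{"dx": -0.006,"dy": 0,"dz": 0.01,"yaw": 0,"jaw": 0.36},{"dx": -0.01,"dy": 0,"dz": 0.055,"yaw": 0,"jaw": 0.36},{"dx": -0.01,"dy": 0,"dz": 0.1,"yaw": 0,"jaw": 0.36},{"dx": -0.01,"dy": 0,"dz": 0.1,"yaw": 0,"jaw": 0.36}]}}

```text
clock: 15.15
eef_pos: [625.4, -208.6, 283.2]
tool_rot: [3.126, 0.007, 1.648]
force: [0.7, -0.7, 0.2]
width: 30.3
gripper_force: 0.0
```

```bash
cat > look.py <<'E'
from cell import *
from h import *
import sys
for n in("top","scene"):
    p,d=get_image(n); cv2.imwrite(f"pics/{n}{sys.argv[1]}.png",p[:,:,::-1]); W=cloud(n,d)
    m=((abs(W[...,0]-469)<90)&(abs(W[...,1]-31)<80)&(W[...,2]>9)&(W[...,2]<40)); S=W[m]
    if len(S)>50: print(n,"tool",len(S),rect(S[S[:,2]>12]))
    R=W[(abs(W[...,0]-630)<90)&(abs(W[...,1]+204)<65)&(W[...,2]>68)&(W[...,2]<210)]; print("right lid",len(R),np.percentile(R[:,2],[10,50,90,99]).round())
s=read_state();print(s["clock"],s["eef_pos"],s["tool_rot"],s["force"])
E
python3 look.py 3
```

```text
top tool 570 (array([468.5,  31.2]), array([34.1, 99.7]), 71.5)
right lid 2025 [ 73.  99. 131. 167.]
scene tool 157 (array([476.3,  30. ]), array([34.6, 85.2]), 70.7)
right lid 4275 [ 73.  97. 122. 162.]
15.25 [ 622.33430414 -206.73797227  277.24472298] [3.13572270e+00 2.18682244e-03 1.64838886e+00] [ 0.23580941 -0.64845843 -0.86923877]
```

Emit:
{"fn": "arm_command", "kwargs": {"deltas": [{"dx": -0.152,"dy": 0.238,"dz": 0,"yaw": 66.9,"jaw": 0.75},{"dx": -0.152,"dy": 0.238,"dz": 0,"yaw": 66.9,"jaw": 0.75},{"dx": -0.152,"dy": 0.238,"dz": 0,"yaw": 66.9,"jaw": 0.75},{"dx": -0.152,"dy": 0.238,"dz": 0,"yaw": 66.9,"jaw": 0.75},{"dx": -0.152,"dy": 0.238,"dz": 0,"yaw": 66.9,"jaw": 0.75},{"dx": -0.152,"dy": 0.238,"dz": 0,"yaw": 66.9,"jaw": 0.75},{"dx": -0.152,"dy": 0.238,"dz": 0,"yaw": 66.9,"jaw": 0.75},{"dx": -0.152,"dy": 0.238,"dz": 0,"yaw": 66.9,"jaw": 0.75},{"dx": -0.152,"dy": 0.238,"dz": -0.05,"yaw": 66.9,"jaw": 0.75},{"dx": -0.152,"dy": 0.238,"dz": -0.1,"yaw": 66.9,"jaw": 0.75},{"dx": -0.152,"dy": 0.238,"dz": -0.15,"yaw": 66.9,"jaw": 0.75},{"dx": -0.152,"dy": 0.238,"dz": -0.2,"yaw": 66.9,"jaw": 0.75},{"dx": -0.152,"dy": 0.238,"dz": -0.22,"yaw": 66.9,"jaw": 0.75},{"dx": -0.152,"dy": 0.238,"dz": -0.22,"yaw": 66.9,"jaw": 0.75},{"dx": -0.152,"dy": 0.238,"dz": -0.22,"yaw": 66.9,"jaw": 0.75}]}}

```text
clock: 16.75
eef_pos: [468.7, 32.0, 54.3]
tool_rot: [-3.141, -0.001, 2.816]
force: [0.6, -0.7, 1.3]
width: 64.2
gripper_force: 0.0
```

```bash
python3 look.py 4
```

```text
right lid 1544 [ 68.  70. 104. 112.]
scene tool 369 (array([469.7,  31.8]), array([ 34.6, 100.8]), 71.4)
right lid 1695 [ 68.  69. 106. 110.]
16.85 [469.87884041  32.12616094  55.64597129] [3.14044701e+00 2.36822538e-03 2.81596829e+00] [ 0.08703418 -0.28227706  0.09114344]
```

View pics/scene4.png

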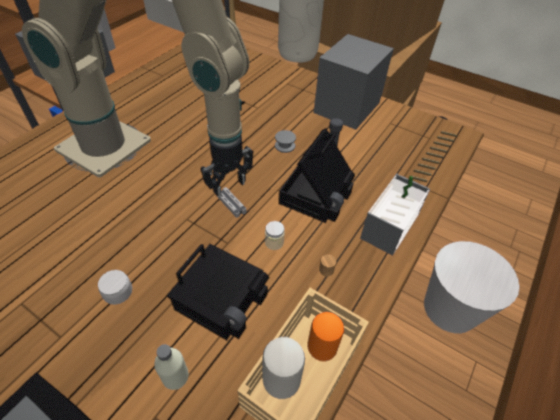

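The picture shows the left lid standing open at about (325,165), the right lid shut at (218,290), and the gripper over the multitool at (231,200). I'll grasp the multitool now.

Emit:
{"fn": "arm_command", "kwargs": {"deltas": [{"dx": 0,"dy": -0.0005,"yaw": 0,"dz": -0.025,"jaw": 0.75},{"dx": 0,"dy": -0.0005,"yaw": 0,"dz": -0.042,"jaw": 0.75},{"dx": 0,"dy": -0.0005,"yaw": 0,"dz": -0.051,"jaw": 0.75},{"dx": 0,"dy": -0.0005,"yaw": 0,"dz": -0.051,"jaw": 0.75},{"dx": 0,"dy": -0.0005,"yaw": 0,"dz": -0.051,"jaw": 0},{"dx": 0,"dy": -0.0005,"yaw": 0,"dz": -0.051,"jaw": 0},{"dx": 0,"dy": -0.0005,"yaw": 0,"dz": -0.051,"jaw": 0},{"dx": 0,"dy": -0.0005,"yaw": 0,"dz": -0.051,"jaw": 0},{"dx": 0,"dy": -0.0005,"yaw": 0,"dz": -0.051,"jaw": 0},{"dx": 0,"dy": -0.0005,"yaw": 0,"dz": -0.051,"jaw": 0}]}}

```text
clock: 17.85
eef_pos: [469.8, 31.5, 4.9]
tool_rot: [3.142, 0.003, 2.816]
force: [-0.8, -0.5, 5.5]
width: 32.1
gripper_force: 60.1
```

Emit:
{"fn": "arm_command", "kwargs": {"deltas": [{"dx": 0,"dy": 0,"dz": 0.03,"yaw": 0,"jaw": 0},{"dx": 0,"dy": 0,"dz": 0.07,"yaw": 0,"jaw": 0},{"dx": 0,"dy": 0,"dz": 0.11,"yaw": 0,"jaw": 0},{"dx": 0,"dy": 0,"dz": 0.15,"yaw": 0,"jaw": 0},{"dx": 0.016,"dy": -0.024,"dz": 0.17,"yaw": -7,"jaw": 0},{"dx": 0.033,"dy": -0.05,"dz": 0.17,"yaw": -14,"jaw": 0},{"dx": 0.05,"dy": -0.076,"dz": 0.17,"yaw": -21,"jaw": 0},{"dx": 0.067,"dy": -0.102,"dz": 0.17,"yaw": -28,"jaw": 0},{"dx": 0.084,"dy": -0.128,"dz": 0.17,"yaw": -35,"jaw": 0},{"dx": 0.101,"dy": -0.154,"dz": 0.17,"yaw": -42,"jaw": 0},{"dx": 0.118,"dy": -0.18,"dz": 0.17,"yaw": -49,"jaw": 0},{"dx": 0.135,"dy": -0.206,"dz": 0.17,"yaw": -56,"jaw": 0},{"dx": 0.148,"dy": -0.225,"dz": 0.17,"yaw": -62,"jaw": 0},{"dx": 0.155,"dy": -0.2355,"dz": 0.16,"yaw": -66.9,"jaw": 0},{"dx": 0.155,"dy": -0.2355,"dz": 0.13,"yaw": -66.9,"jaw": 0},{"dx": 0.155,"dy": -0.2355,"dz": 0.1,"yaw": -66.9,"jaw": 0},{"dx": 0.155,"dy": -0.2355,"dz": 0.09,"yaw": -66.9,"jaw": 0},{"dx": 0.155,"dy": -0.2355,"dz": 0.08,"yaw": -66.9,"jaw": 0},{"dx": 0.155,"dy": -0.2355,"dz": 0.08,"yaw": -66.9,"jaw": 0},{"dx": 0.155,"dy": -0.2355,"dz": 0.08,"yaw": -66.9,"jaw": 0}]}}

```text
clock: 19.85
eef_pos: [624.7, -203.9, 84.6]
tool_rot: [3.14, 0.0, 1.649]
force: [0.7, 0.9, -1.4]
width: 32.0
gripper_force: 61.0
```

```bash
python3 look.py 5
```

```text
right lid 1293 [ 69.  95. 184. 200.]
right lid 2605 [ 69.  98. 185. 201.]
19.95 [ 624.83566697 -204.1362991    84.90117097] [3.13908959e+00 6.50352805e-04 1.64849592e+00] [ 0.84685804 -0.27766675 -1.83592472]
```

View pics/scene5.png

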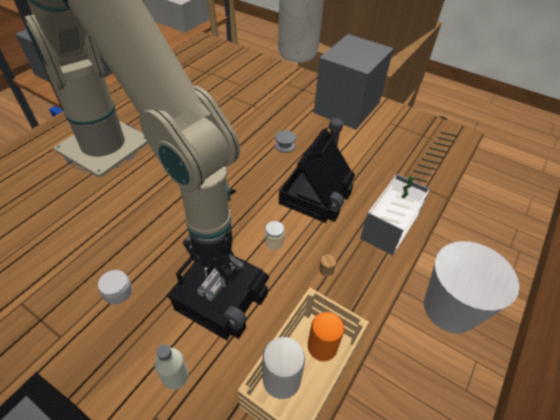

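The picture shows the multitool held over the right lid at about (212,283), behind the handle. I'll lower it slowly.

Emit:
{"fn": "arm_command", "kwargs": {"deltas": [{"dx": 0,"dy": 0,"dz": -0.005,"yaw": 0,"jaw": 0},{"dx": 0,"dy": 0,"dz": -0.009,"yaw": 0,"jaw": 0},{"dx": 0,"dy": 0,"dz": -0.012,"yaw": 0,"jaw": 0},{"dx": 0,"dy": 0,"dz": -0.0135,"yaw": 0,"jaw": 0},{"dx": 0,"dy": 0,"dz": -0.0135,"yaw": 0,"jaw": 0},{"dx": 0,"dy": 0,"dz": -0.0135,"yaw": 0,"jaw": 0}]}}

```text
clock: 20.55
eef_pos: [623.6, -204.0, 70.9]
tool_rot: [-3.141, 0.0, 1.648]
force: [-2.7, 0.9, 7.0]
width: 32.1
gripper_force: 62.0
```

It's in contact, with 7 N upward. I'll release and retreat.

Emit:
{"fn": "arm_command", "kwargs": {"deltas": [{"dx": 0,"dy": 0,"dz": 0.001,"yaw": 0,"jaw": 0.6},{"dx": 0,"dy": 0,"dz": 0.001,"yaw": 0,"jaw": 0.6},{"dx": 0,"dy": 0,"dz": 0.001,"yaw": 0,"jaw": 0.6},{"dx": 0,"dy": 0,"dz": 0.001,"yaw": 0,"jaw": 0.6},{"dx": 0,"dy": 0,"dz": 0.015,"yaw": 0,"jaw": 0.6},{"dx": 0,"dy": 0,"dz": 0.05,"yaw": 0,"jaw": 0.6},{"dx": 0,"dy": 0,"dz": 0.1,"yaw": 0,"jaw": 0.6},{"dx": 0,"dy": 0,"dz": 0.15,"yaw": 0,"jaw": 0.6},{"dx": -0.05,"dy": 0.03,"dz": 0.19,"yaw": 0,"jaw": 0.6},{"dx": -0.1,"dy": 0.06,"dz": 0.19,"yaw": 0,"jaw": 0.6},{"dx": -0.14,"dy": 0.08,"dz": 0.19,"yaw": 0,"jaw": 0.6},{"dx": -0.14,"dy": 0.08,"dz": 0.19,"yaw": 0,"jaw": 0.6},{"dx": -0.14,"dy": 0.08,"dz": 0.19,"yaw": 0,"jaw": 0.6}]}}

```text
clock: 21.85
eef_pos: [481.3, -122.5, 261.6]
tool_rot: [-3.141, 0.0, 1.65]
force: [-0.1, 0.4, 0.4]
width: 50.8
gripper_force: 0.0
```

```bash
python3 look.py 6; python3 - <<'E'
from h import *
import cv2
from cell import get_image
p,d=get_image("scene");W=cloud("scene",d)
R=W[(abs(W[...,0]-624)<25)&(abs(W[...,1]+204)<60)&(W[...,2]>78)&(W[...,2]<100)]
print(len(R),rect(R),np.percentile(R[:,2],[5,50,95]).round(1), R[R[:,1]>-190][:,2].mean(),R[R[:,1]<-218][:,2].mean())
E
```

```text
right lid 1450 [69. 76. 86. 89.]
right lid 2117 [ 68.  78.  93. 110.]
21.95 [ 484.65527478 -124.30970754  261.17898325] [3.13886201e+00 1.17339221e-03 1.64857349e+00] [ 0.22497767 -0.10577117 -0.55184316]
704 (array([ 624.3, -202.4]), array([ 34.8, 101. ]), 4.6) [80.5 83.8 86.4] 83.8370164574748 83.63279758589393
```

View pics/scene6.png

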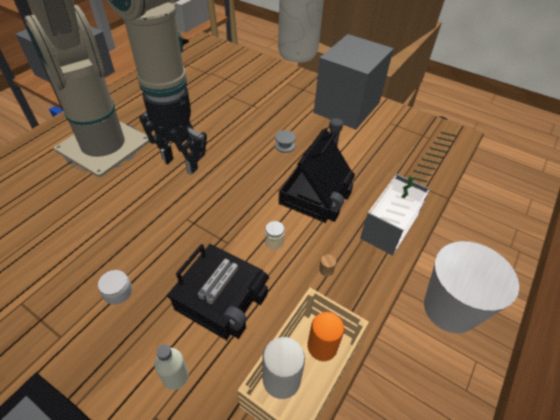

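The picture shows the multitool lying flat on the shut right lid at about (218,279). The left lid stands open at (325,165), and the bystanders are where they were.

```bash
python3 -c "
from cell import *
print(finish_job())"
```

```text
the job is handed in; nothing more can be done
None
```

Job handed in: the left lid's hinge held and it stands open, while the right lid sank shut and has the multitool lying flat on it; neither stop was forced, and the other items look unmoved in the final picture.

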